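# Set a rear shock's compression dial to four clicks out

### The job

Set the compression damping of the bicycle shock clamped in the bench vise to four clicks out: pushing the tab of its blue dial with a fingertip, never pinching or forcing the dial, first turn it clockwise (seen from above) until it comes gently to its stop, fully closed, then turn it back anticlockwise exactly four clicks and take the hand away. Leave the red rebound dial and everything else on the bench as they are.

Things in the scene. Friction and masses are not known exactly. Their poses are not given: they have to be found in the camera images.
- dial (a joint): Angle (rad) of the blue dial: 0 = closed, at a hard stop; grows anticlockwise seen from above. Click stops every 0.349: 0, 0.349 .. 1.396 (fourth out) .. 3.491 (tenth, hard stop). Starts at the 2nd to 9th. Leaving a stop takes 4 to 5 N at the tab, fading to 0 half-way; past half-way the tab jumps ahead of the finger into the next stop. Let go between two, it snaps to the nearer.
- dial_center (a point): Fixed point on the blue dial's upright axis at its underside, 164 mm above the bench; axes as the vise's. The dial, a ribbed disc 31 mm across, 16 mm high, sits on a black tower 35 mm across. Within 80 mm of the axis all else is at least 12 mm below the underside (shock body to +y, jaws to -y). Closed, the tab points 200 degrees anticlockwise from +x.
- dial_tab (a point): Middle of the outer end of the blue dial's one straight tab, 34 mm from the axis, 8 mm above the dial's underside; turns with the dial, +x pointing outward along the tab. The tab is 7 mm wide, 16 mm high (underside to top of the dial), reaches from the disc (15.5 mm) to 34 mm from the axis, and has a white line along its top.
- vise: Dark cast bench vise with orange soft jaws, bolted down, jaw tops 141 mm high, screw handle on its -x side. It grips the eye at one end of the black shock (shock body 47 mm thick, white band), which sticks out level along the vise's +y, 128 mm above the bench. Origin on the bench below the jaws; x along the screw, away from the handle.
- rebound (a joint): Angle (rad) of the small red rebound dial (19 mm across) at the far end of the shock. It starts at 0 and must stay there.
- rebound_top (a point): Centre of the top of the red rebound dial, about 159 mm above the bench and 165 mm from the blue dial. Not to be touched.
- lube_bottle: Teal plastic lubricant bottle with an orange cap, standing, 52 mm across, 150 mm tall, beside the vise. Origin at the centre of its underside, z up. Bystander.
- grease_tub: White round grease tub with a red lid, 76 mm across, 60 mm tall. Origin at the centre of its underside. Bystander.
- tape_roll: Roll of cream-coloured tape lying flat, 100 mm across, 24 mm high, partly under the overhanging shock. Origin at the centre of its underside. Bystander.
- spacer: Small aluminium mounting spacer standing on the flat anvil of the vise, 22 mm across, 22 mm tall. Origin at the centre of its underside. Bystander.
- chainring: Dark steel chainring lying flat, 152 mm across the teeth, 6 mm thick. Origin at the centre of its underside. Bystander.
- hex_key: T-handle hex key lying flat, blue 108 mm cross handle (18 mm thick), steel blade along its +x, about 150 mm long. Origin on the bench under it, 50 mm from the handle along the blade. Bystander.
- wrench: Steel spanner, 170 mm long, lying flat along its x axis. Origin on the bench under its middle. Bystander.

How it is judged:
On the way, in this order (a step that is already met when the one before it is completed fails the run):
1. the blue dial is turned clockwise to its stop, fully closed (value of joint dial below 0.06 rad), for 0.2 s.
2. the blue dial is turned back to its fourth click (value of joint dial between 1.27628 and 1.51628 rad), for 0.3 s.
At the end, for the whole second after the job is handed in: The blue dial, after having been fully closed, rests in its fourth click out (1.396 rad, within 0.12 rad, one click being 0.349 rad); the red dial is within 0.15 rad of where it was and no loose thing on the bench has moved 20 mm (all of step 2 and velocity of joint dial between -0.05 and 0.05 rad/s and value of joint rebound between -0.15 and 0.15 rad and distance of each of lube_bottle, grease_tub, tape_roll, spacer, chainring, hex_key, wrench from where it was at the start of the episode below 0.02 m); the robot touches nothing.
It fails at once if the dial is pinched or forced: more than 35 N between the fingers and the blue dial (contact force between the fingers and dial above 35 N).
It fails at once if the red rebound dial is turned (value of joint rebound above 0.15 rad or value of joint rebound below -0.15 rad).
It fails at once if a loose thing on the bench is moved, lifted or knocked over (distance of any of lube_bottle, grease_tub, tape_roll, spacer, chainring, hex_key, wrench from where it was at the start of the episode above 0.02 m or angle between any of lube_bottle, grease_tub, spacer's own z axis and vertical above 0.3 rad).
It also fails if it takes over 72 s, if anything falls off the work surface, if the arm or the gripper's body presses on something with over 40 N, if the wrist force passes 120 N, or if a joint passes its speed limit or range.

### The arm

A 7-joint arm with a two-finger parallel gripper is mounted at the origin on the work surface. World frame = base frame: x ahead of the robot, y to its left, z up, the work surface at z = 0. Lengths are in m, angles in rad, forces in N, time in s.
With the tool pointing down it reaches from about 0.425 to 0.95 m from the base axis. Payload 4.7 kg.
Tool frame: the origin (TCP) lies on the centre line of the jaws, within the pads' length; the fingertips stand 14 mm ahead of it and the grasp point (between the pads) lies 5 mm behind it (arm.tcp_to_tips is the distance from the TCP to the fingertips, in m); z points along the fingers, y is the line along which they close (so a half turn about z gives the same grasp; the last joint's range is limited). The gripper opens to 85 mm and grips with 20 to 120 N. Pads are 22 mm wide; open, the fingers measure 114 mm over their backs; the gripper's body (76 mm by 85 mm) begins 54 mm behind the grasp point. The pads swing forward as they close: fully open they stand 13 mm farther back than shut.
Start: joints at [-1.134, 0.469, -0.049, 1.532, 0.024, 1.141, -0.082], TCP at [0.303, 0.603, 0.245] pointing down, gripper open.
Joint ranges: [-2.59, 2.59], [-0.33, 1.99], [-1.39, 1.29], [0.1, 2.45], [-1.04, 4.18], [0.21, 1.99], [-2.66, 2.66]. Speed limits (rad/s): [2.57, 2.57, 3.14, 3.14, 3.14, 3.14, 3.14].

### API

Orientations are given as a rotation vector (axis times angle).
In Python, from station import arm, grab_frame gives the robot as it stands. The module is installed in compiled form; this text tells all that it offers.
- The arm moves only by the tool play_rows, never from a script. Its argument "steps" is a list that holds one entry, the list of rows, each a list of 4 numbers: the shift along the tool's x, y, z each as a share of 100 mm, from -1 to 1, then the turn about the tool's z as a share of pi rad, from -1 to 1. A call has 1 to 5 rows; each row is the pose to reach, as a shift and turn from the pose commanded when the call began, along the tool's axes at that moment, turning the shorter way round; what a row does not reach only later rows make up. A row lasts 1/10 s, in which the tool goes at most 50 mm and 8.59 degrees, less where a joint would pass 70% of its speed; a pose out of reach is approached as far as the arm can. A call with a number of a shift or a turn outside -1 to 1 is refused whole. A call with a gripper value outside its range is refused whole. "claw" is the closure in counts, from 0 (fully open) to 255 (shut), set as the call begins (left out, the last holds). The fingers move at their own pace and stop on an object; "squeeze" is the grip in N (left out, the last holds). Time passes only in rows, so rows that repeat a pose let the fingers close. It gives the time, the measured TCP pose, the force, the opening and the grip force at its end, in the units of the state.
- arm.get_state(): the state, without advancing time (a new reading comes with each control period).
- grab_frame(name): name is "scene" or "top" or "wrist"; returns a dict with "image" (400x640x3 uint8, red, green, blue), "K" (3x3 intrinsics, pixels), "view" (4x4, takes a point from world to camera coordinates); the wrist camera has in their place "T_tool_cam" (4x4, takes a point from camera to tool coordinates, whose origin is the TCP and whose axes are the flange's). Camera axes: x right, y up, looking along -z (the intrinsics and any distortion apply to the point x, -y, -z); pixel columns grow to the right and rows downward; lengths in m; the calibration is good to about 2 mm. A picture is of the moment at which its call begins: read the wrist's pose just before it. There is no depth.
- arm.close_job(): hands the job in; it is judged then, once.
The state is a dict: "t": time; "joint_pos": joint angles; "joint_velocities": joint speeds; "joint_efforts": joint torques, N m; "ee_pos": TCP position; "eef_rot": TCP orientation; "wrist_force": force on the tool from outside, world axes, zero at the start; "wrist_torque": the same for the moment, N m; "finger_gap": finger opening in m; "finger_force": force on a finger pad.
Only numpy, scipy, OpenCV 4.12 (cv2) and the standard library are available. Lean on these libraries where they do the work, as an engineer would, in place of code of your own. Each camera call takes 0.05 s, during which the arm holds its last target. There are 200 camera calls.

## Working session

There is one attempt and no reset: what is moved stays moved. The work goes in short steps, Python scripts to look and compute and a tool call to move; the robot and the scene stay as the last step left them, time stands still between calls to the robot, and variables do not carry over. Pictures are saved under pics/ and viewed, at most 10 in all, crops included, and the job is handed in when it is done.

Besides the shell and the picture viewer there is one more tool, called after ">>>" as name([rows], argument=value, ...), one row to a line, values as JSON. play_rows: Moves the arm, as the interface text tells. Its arguments: {"type":"object","properties":{"steps":{"type":"array","items":{"type":"array","items":{"type":"array","items":{"type":"number"}}}},"claw":{"type":"number"},"squeeze":{"type":"number"}},"required":["steps"]}

```bash
mkdir -p pics; python3 - <<'E'
from station import arm, grab_frame
import cv2,pickle
s=arm.get_state();print(s)
print(arm.tcp_to_tips)
d={}
for n in("scene","top","wrist"):
    f=grab_frame(n);d[n]=f;cv2.imwrite(f"pics/{n}0.png",f["image"][:,:,::-1])
    print(n,f["K"],f.get("view",f.get("T_tool_cam")),[k for k in f])
pickle.dump((s,d),open("f0.pkl","wb"))
E
```

```text
{'t': 0.0, 'joint_pos': array([-1.13390074,  0.46947494, -0.04857184,  1.53374802,  0.02410304,
        1.1410154 , -0.0823334 ]), 'joint_velocities': array([ 9.16257042e-04,  2.23820442e-03,  7.76422725e-04, -1.58093680e-03,
        6.82169772e-04,  8.38900185e-05, -7.12811058e-04]), 'joint_efforts': array([-6.14142264e-04, -5.10292554e+01, -4.67625016e-02, -2.37713456e+01,
        1.07309953e-02,  7.29178078e-03, -5.90910489e-06]), 'ee_pos': array([0.30290541, 0.60256086, 0.24421585]), 'eef_rot': array([-0.72501446, -3.05639067,  0.00317818]), 'wrist_force': array([-0.44252357, -0.32203105,  0.03634508]), 'wrist_torque': array([-0.00363356,  0.00794629, -0.05904069]), 'finger_force': 0.0, 'finger_gap': 0.08532820820633827}
0.014
scene [[422.20613191   0.         322.512125  ]
 [  0.         422.20613191 197.30924658]
 [  0.           0.           1.        ]] [[-0.17785929  0.98389184 -0.01797018  0.11878061]
 [-0.69621324 -0.11290767  0.70889984  0.26793773]
 [ 0.69545179  0.1385955   0.7050802  -1.78366805]
 [ 0.          0.          0.          1.        ]] ['image', 'K', 'view']
top [[500.16267519   0.         315.12309309]
 [  0.         500.16267519 199.44465281]
 [  0.           0.           1.        ]] [[ 0.01460733 -0.99989158 -0.00185885 -0.00627302]
 [ 0.99493177  0.01434985  0.09952317 -0.5493841 ]
 [-0.0994857  -0.0033032   0.99503351 -1.60749239]
 [ 0.          0.          0.          1.        ]] ['image', 'K', 'view']
wrist [[290.35109833   0.         321.49634903]
 [  0.         290.35109833 201.00522346]
 [  0.           0.           1.        ]] [[-7.35817260e-04  9.52045551e-01  3.05955435e-01  7.90197029e-02]
 [ 9.99999726e-01  7.24301685e-04  1.51162086e-04 -5.98646066e-04]
 [-7.76908460e-05  3.05955462e-01 -9.52045823e-01 -1.28411241e-01]
 [ 0.00000000e+00  0.00000000e+00  0.00000000e+00  1.00000000e+00]] ['image', 'K', 'T_tool_cam']
```

View pics/scene0.png

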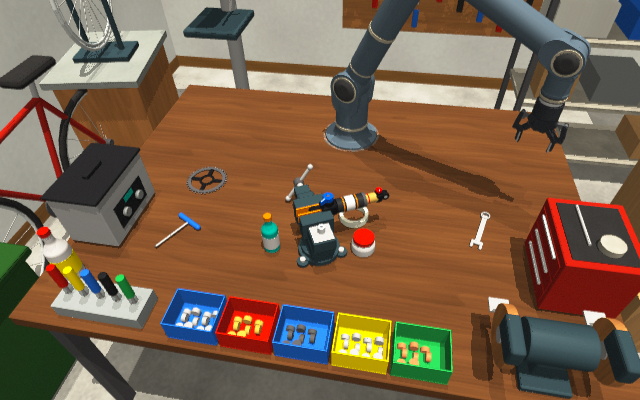

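View pics/top0.png

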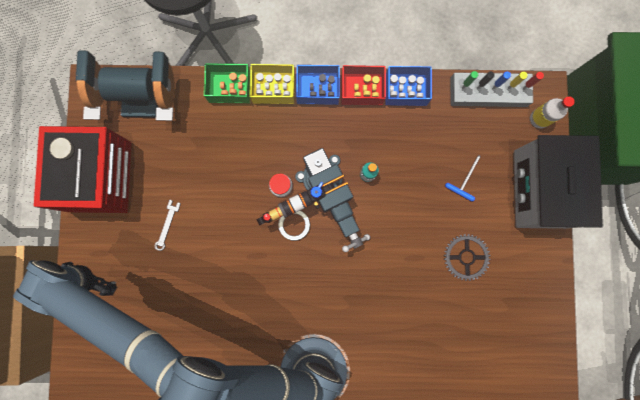

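The scene view shows the blue dial near (327,201) and the red dial near (380,191). In the top view they are near (317,192) and (265,217). The vise handle is toward the robot. Next I'll triangulate both dials.

```bash
cat > h.py <<'E'
import numpy as np,cv2,pickle
from scipy.spatial.transform import Rotation as R
def ray(f,uv,T=None):
    """origin,dir in world; T=tool pose for wrist"""
    K=f["K"];p=np.linalg.inv(K)@[uv[0],uv[1],1.]
    d=np.array([p[0],-p[1],-1.])
    C=np.linalg.inv(f["view"]) if "view" in f else T@f["T_tool_cam"]
    d=C[:3,:3]@d;return C[:3,3],d/np.linalg.norm(d)
def tool(s):
    T=np.eye(4);T[:3,:3]=R.from_rotvec(s["eef_rot"]).as_matrix();T[:3,3]=s["ee_pos"];return T
def tri(rs):
    A=sum(np.eye(3)-np.outer(d,d) for o,d in rs);b=sum((np.eye(3)-np.outer(d,d))@o for o,d in rs)
    return np.linalg.solve(A,b)
def plane(r,z): o,d=r;return o+d*(z-o[2])/d[2]
def blob(f,lo,hi,box):
    x0,y0,x1,y1=box
    h=cv2.cvtColor(f["image"],cv2.COLOR_RGB2HSV);m=cv2.inRange(h,lo,hi);k=np.zeros_like(m);k[y0:y1,x0:x1]=m[y0:y1,x0:x1]
    n,l,st,c=cv2.connectedComponentsWithStats(k);i=1+np.argmax(st[1:,4]);return c[i],st[i],(l==i)
E
python3 - <<'E'
from h import *
s,d=pickle.load(open("f0.pkl","rb"))
B=((100,120,60),(125,255,255))
a,sa,_=blob(d["scene"],*B,(310,185,345,215));b,sb,_=blob(d["top"],*B,(300,175,335,210))
print(a,sa,b,sb,tri([ray(d["scene"],a),ray(d["top"],b)]))
Rr=((0,150,80),(6,255,255))
a,sa,_=blob(d["scene"],*Rr,(365,180,395,200));b,sb,_=blob(d["top"],*Rr,(255,205,280,228))
print(a,sa,b,sb,tri([ray(d["scene"],a),ray(d["top"],b)]))
T=tool(s);print(T)
E
```

```text
[326.62162162 198.46846847] [320 193  14  13 111] [316.04040404 191.45454545] [311 186  11  12  99] [ 0.55981599 -0.00248213  0.16647511]
[378.27777778 189.83333333] [375 187   7   7  36] [266.25   217.0625] [263 214   7   7  32] [0.48166091 0.14704715 0.15152715]
[[-8.93455613e-01  4.49150706e-01 -8.42504064e-04  3.02905414e-01]
 [ 4.49151487e-01  8.93453640e-01 -1.87984159e-03  6.02560861e-01]
 [-9.15938564e-05 -2.05796698e-03 -9.99997878e-01  2.44215852e-01]
 [ 0.00000000e+00  0.00000000e+00  0.00000000e+00  1.00000000e+00]]
```

>>> play_rows([
  [[-1, -0.85, -0.4, 0], [-1, -0.85, -0.4, 0], [-1, -0.85, -0.4, 0], [-1, -0.85, -0.4, 0], [-1, -0.85, -0.4, 0]],
], claw=255, squeeze=20)

```text
t: 0.65
ee_pos: [0.3548, 0.4817, 0.2857]
eef_rot: [-0.728, -3.056, -0.001]
wrist_force: [-1.2, 0.3, 0.1]
finger_gap: 0.0123
finger_force: 0.0
```

>>> play_rows([
  [[-1, -0.85, 0, 0], [-1, -0.85, 0, 0], [-1, -0.85, 0, 0], [-1, -0.85, 0, 0]],
])

```text
t: 1.05
ee_pos: [0.4074, 0.3577, 0.2848]
eef_rot: [0.734, 3.054, -0.004]
wrist_force: [1.1, 0.0, 0.7]
finger_gap: 0.0
finger_force: 0.0
```

>>> play_rows([
  [[-1, -0.85, 0, 0], [-1, -0.85, 0, 0], [-1, -0.85, 0, 0], [-1, -0.85, 0, 0]],
])

```text
t: 1.45
ee_pos: [0.4582, 0.2376, 0.2849]
eef_rot: [0.734, 3.054, -0.003]
wrist_force: [-1.2, -0.9, -0.3]
finger_gap: 0.0002
finger_force: 0.0
```

>>> play_rows([
  [[-1, -0.85, 0, 0], [-1, -0.85, 0, 0], [-1, -0.85, 0, 0], [-1, -0.85, 0, 0]],
])

```text
t: 1.85
ee_pos: [0.5093, 0.1172, 0.2849]
eef_rot: [0.733, 3.054, -0.002]
wrist_force: [0.0, 0.8, 0.1]
finger_gap: -0.0001
finger_force: 0.0
```

>>> play_rows([
  [[-1, -0.85, 0, 0], [-1, -0.85, 0, 0], [-1, -0.85, 0, 0], [-1, -0.85, 0, 0], [-1, -0.85, 0, 0]],
])

```text
t: 2.35
ee_pos: [0.5593, 0.0016, 0.2845]
eef_rot: [-0.72, -3.056, -0.001]
wrist_force: [0.1, 0.6, 0.7]
finger_gap: 0.0004
finger_force: 0.0
```

```bash
python3 - <<'E'
from station import arm, grab_frame
from h import *
s=arm.get_state();print(s["joint_pos"],s["ee_pos"],s["wrist_force"],s["finger_gap"])
f=grab_frame("wrist");pickle.dump((s,f),open("w1.pkl","wb"));cv2.imwrite("pics/w1.png",f["image"][:,:,::-1]);print(tool(s)[:3,:3])
E
```

```text
[-0.30834166  0.24704145  0.28183663  1.77602072 -0.07667404  1.13026289
  1.10600679] [0.55926814 0.00163388 0.28452533] [0.11336273 0.59193282 0.65200775] 0.0004206134274014154
[[-8.94721478e-01  4.46622758e-01 -1.26024009e-03]
 [ 4.46621379e-01  8.94722201e-01  1.23525905e-03]
 [ 1.67925959e-03  5.42362630e-04 -9.99998443e-01]]
```

View pics/w1.png

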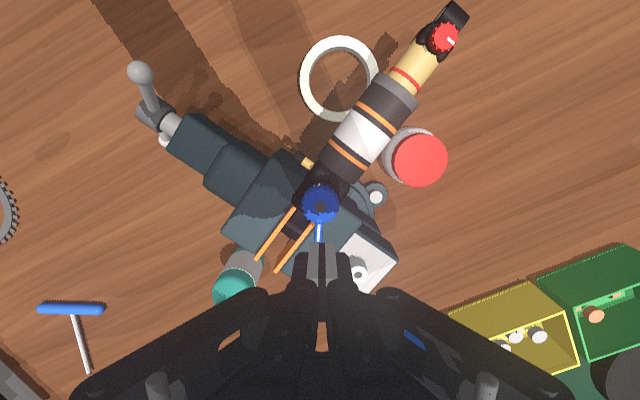

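The wrist view shows the dial at (320,203) with its tab pointing straight down the image to about (319,240). The red dial is at (445,38). I'll measure the tab's white line and the dial centre, then take a second wrist view to triangulate.

```bash
cat > m.py <<'E'
from h import *
import sys
def meas(s,f,box=(280,165,360,265),z=0.18):
    T=tool(s);c,st,m=blob(f,(100,100,40),(125,255,255),box)
    x,y,w,h=box;hs=cv2.cvtColor(f["image"],cv2.COLOR_RGB2HSV)
    # all blue pixels projected to the plane of the dial top
    P=np.array([plane(ray(f,(u,v),T),z)[:2] for v,u in np.argwhere(m)])
    k=m.astype(np.uint8);k=cv2.morphologyEx(k,cv2.MORPH_OPEN,cv2.getStructuringElement(cv2.MORPH_ELLIPSE,(13,13)))
    cs,_=cv2.findContours(k,cv2.RETR_EXTERNAL,cv2.CHAIN_APPROX_NONE);cc=max(cs,key=cv2.contourArea)
    (u,v),r=cv2.minEnclosingCircle(cc)
    hull=cv2.convexHull(np.argwhere(m)[:,::-1].astype(np.int32)).astype(np.int32)
    hm=np.zeros(m.shape,np.uint8);cv2.fillConvexPoly(hm,hull,1);hm=cv2.dilate(hm,np.ones((5,5)))
    wm=(hs[...,1]<90)&(hs[...,2]>170)&(hm>0)
    W=np.argwhere(wm)[:,::-1]
    return T,(u,v),r,W,P
E
python3 - <<'E'
from m import *
s,f=pickle.load(open("w1.pkl","rb"))
T,c,r,W,P=meas(s,f);C=plane(ray(f,c,T),.18)
print(c,r,C,len(W))
L=np.array([plane(ray(f,w,T),.18)[:2] for w in W]);mu=L.mean(0);u,sv,vt=np.linalg.svd(L-mu);print(mu,vt[0],sv,np.degrees(np.arctan2(*(mu-C[:2])[::-1])),np.linalg.norm(L-C[:2],axis=1).min(),np.linalg.norm(L-C[:2],axis=1).max())
Rr,_,_=blob(f,(0,150,80),(6,255,255),(425,15,465,60));Rw=plane(ray(f,Rr,T),.159);print(Rr,Rw,np.degrees(np.arctan2(*(Rw-C)[:2][::-1]))-90,np.linalg.norm((Rw-C)[:2]))
im=f["image"][150:270,260:380,::-1];cv2.imwrite("pics/c1.png",cv2.resize(im,None,fx=5,fy=5,interpolation=cv2.INTER_NEAREST))
E
```

```text
(319.27569580078125, 203.9392547607422) 19.134288787841797 [5.56619809e-01 2.10086860e-04 1.80000000e-01] 53
[ 0.5795366  -0.01247258] [ 0.87596421 -0.4823761 ] [0.03491186 0.00541033] -28.961137131148032 0.01826875505701935 0.034469258193962
[442.92271293  37.00473186] [0.48357189 0.14452812 0.159     ] 26.846677608722004 0.16175194758050312
```

View pics/c1.png

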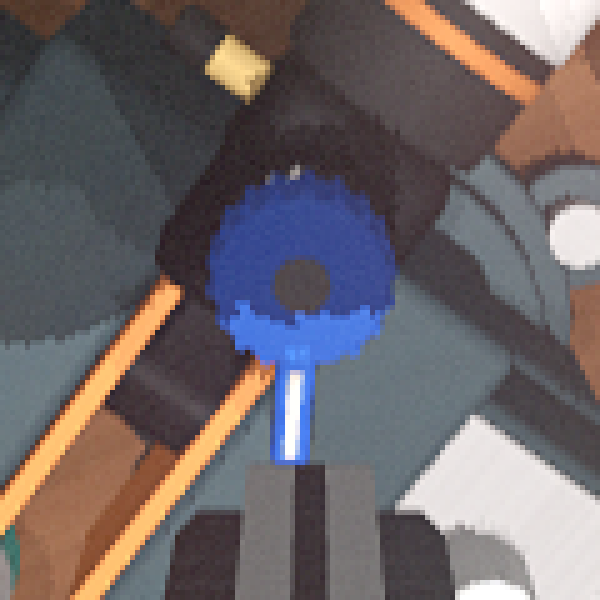

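>>> play_rows([
  [[-0.3, 0.4, -0.3, 0], [-0.3, 0.4, -0.3, 0], [-0.3, 0.4, -0.3, 0], [-0.3, 0.4, -0.3, 0]],
])

```text
t: 2.8
ee_pos: [0.6031, 0.0227, 0.3148]
eef_rot: [-0.721, -3.057, 0.0]
wrist_force: [-0.6, -0.4, -0.3]
finger_gap: -0.0001
finger_force: 0.0
```

```bash
python3 - <<'E'
from station import arm, grab_frame
from h import *
s=arm.get_state();f=grab_frame("wrist");pickle.dump((s,f),open("w2.pkl","wb"));cv2.imwrite("pics/w2.png",f["image"][:,:,::-1])
T=tool(s);V=np.linalg.inv(T@f["T_tool_cam"])
for p in([.56,0,.18],):
    q=V@[*p,1];q=f["K"]@[q[0],-q[1],-q[2]];print(s["ee_pos"],q/q[2])
E
```

```text
[0.60309754 0.02265986 0.31480609] [279.09007896 165.87085601   1.        ]
```

View pics/w2.png

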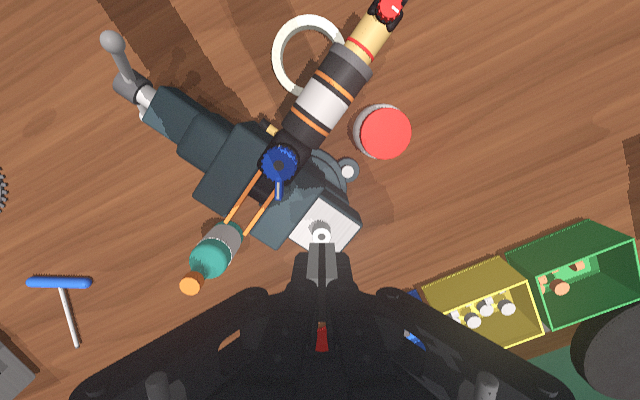

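The second wrist view has the dial at (279,163) with its tab pointing down to (278,198). In the crop, the dark screw on the dial top sits at full-image (320,207) and the white line ends near (318,242). I'll triangulate the screw and the line between the two views.

```bash
cat > m2.py <<'E'
from h import *
def feat(f,box):
    x0,y0,x1,y1=box;h=cv2.cvtColor(f["image"],cv2.COLOR_RGB2HSV)[y0:y1,x0:x1]
    b=cv2.inRange(h,(100,110,60),(125,255,255))
    n,l,st,c=cv2.connectedComponentsWithStats(b);b=(l==1+np.argmax(st[1:,4])).astype(np.uint8)
    cs,hi=cv2.findContours(b,cv2.RETR_CCOMP,cv2.CHAIN_APPROX_NONE)
    fill=np.zeros_like(b);cv2.drawContours(fill,[cs[i] for i in range(len(cs)) if hi[0][i][3]<0],-1,1,-1)
    hole=(fill>0)&(b==0)
    dark=(hole&(h[...,2]<110)).astype(np.uint8);n,l,st,c=cv2.connectedComponentsWithStats(dark)
    i=1+np.argmax(st[1:,4]);ctr=c[i]+[x0,y0]
    w=(cv2.dilate(fill,np.ones((3,3)))>0)&(h[...,1]<100)&(h[...,2]>150);W=np.argwhere(w)[:,::-1]+[x0,y0]
    n,l,st,cc=cv2.connectedComponentsWithStats(w.astype(np.uint8));j=1+np.argmax(st[1:,4])
    return ctr,st[i][4],cc[j]+[x0,y0],st[j][4]
def ang(f,s,box,z=.18):
    c,a,w,n=feat(f,box);T=tool(s);C=plane(ray(f,c,T),z);W=plane(ray(f,w,T),z);d=W-C
    return C,W,np.degrees(np.arctan2(d[1],d[0])),np.linalg.norm(d)
E
python3 - <<'E'
from m2 import *
r=[];q=[];rr=[]
for n,b,rb in(("w1",(290,170,350,250),(425,15,465,60)),("w2",(250,130,310,210),(370,0,410,25))):
    s,f=pickle.load(open(n+".pkl","rb"));F=feat(f,b);print(F,ang(f,s,b));T=tool(s)
    r.append(ray(f,F[0],T));q.append(ray(f,F[2],T))
print(tri(r),tri(q))
E
```

```text
(array([320.01010101, 206.55555556]), np.int32(1), array([318.12962963, 232.22222222]), np.int32(54)) (array([ 5.58985581e-01, -2.82904302e-04,  1.80000000e-01]), array([ 0.57939477, -0.01236544,  0.18      ]), np.float64(-30.626152268526596), np.float64(0.023717565509697943))
(array([278.26966292, 164.96629213]), np.int32(1), array([277.56410256, 190.76923077]), np.int32(39)) (array([ 5.58931604e-01, -2.63936066e-04,  1.80000000e-01]), array([ 0.58007833, -0.01283267,  0.18      ]), np.float64(-30.725483891732402), np.float64(0.0245999383469031))
[ 5.58915205e-01 -2.33535391e-04  1.80212977e-01] [ 0.58039946 -0.01313989  0.17771312]
```

>>> play_rows([
  [[-0.036, -0.175, 0, 0.023], [-0.036, -0.175, 0.5, 0.023], [-0.036, -0.175, 0.9, 0.023], [-0.036, -0.175, 0.9, 0.023], [-0.036, -0.175, 0.9, 0.023]],
])

```text
t: 3.35
ee_pos: [0.5988, 0.0038, 0.2257]
eef_rot: [-0.835, -3.028, 0.0]
wrist_force: [0.7, -0.1, 0.2]
finger_gap: -0.0
finger_force: 0.0
```

```bash
cat > st.py <<'E'
from h import *
from station import arm
s=arm.get_state();T=tool(s);psi=np.degrees(np.arctan2(T[1,0],T[0,0]));d=s["ee_pos"]-[.559,-.0002,.164]
th=np.radians(psi-180);print("t",s["t"],"tcp",s["ee_pos"],"psi",psi,"fingerang",psi-180,"rad",d[0]*np.cos(th)+d[1]*np.sin(th),"tan",-d[0]*np.sin(th)+d[1]*np.cos(th),"zrel",d[2],"j7",s["joint_pos"][6],"F",s["wrist_force"],s["wrist_torque"])
E
python3 st.py
```

```text
t 3.35 tcp [0.598795   0.00375456 0.22566735] psi 149.16162712999036 fingerang -30.838372870009636 rad 0.032141478080805364 tan 0.02379508805543849 zrel 0.06166734671156829 j7 1.0658309970644797 F [ 0.71497719 -0.0997716   0.23157083] [ 0.00245615 -0.0522981  -0.01272637]
```

>>> play_rows([
  [[0, 0, 0.25, 0], [0, 0, 0.44, 0], [0, 0, 0.44, 0], [0, 0, 0.44, 0]],
])

```text
t: 3.75
ee_pos: [0.6004, 0.0038, 0.1836]
eef_rot: [0.834, 3.026, 0.002]
wrist_force: [0.9, 0.5, 0.5]
finger_gap: 0.0001
finger_force: 0.0
```

>>> play_rows([
  [[0, -0.02, 0, 0], [0, -0.04, 0, 0], [0, -0.06, 0, 0], [0, -0.06, 0, 0]],
])

```text
t: 4.15
ee_pos: [0.5961, -0.0018, 0.1818]
eef_rot: [0.836, 3.028, 0.0]
wrist_force: [1.2, -0.6, -0.6]
finger_gap: 0.0
finger_force: 0.0
```

```bash
python3 st.py; python3 - <<'E'
from station import arm, grab_frame
from m2 import *
s=arm.get_state();f=grab_frame("wrist");pickle.dump((s,f),open("w3.pkl","wb"));cv2.imwrite("pics/w3.png",cv2.resize(f["image"][150:350,200:440,::-1],None,fx=3,fy=3,interpolation=cv2.INTER_NEAREST))
E
```

```text
t 4.15 tcp [ 0.59608859 -0.00179443  0.18182125] psi 149.1327449400226 fingerang -30.867255059977396 rad 0.03265331963021416 tan 0.01765974154462949 zrel 0.017821245770660132 j7 1.0890277416919596 F [ 1.24654185 -0.59650383 -0.55650515] [0.006241   0.00964706 0.0323725 ]
```

View pics/w3.png

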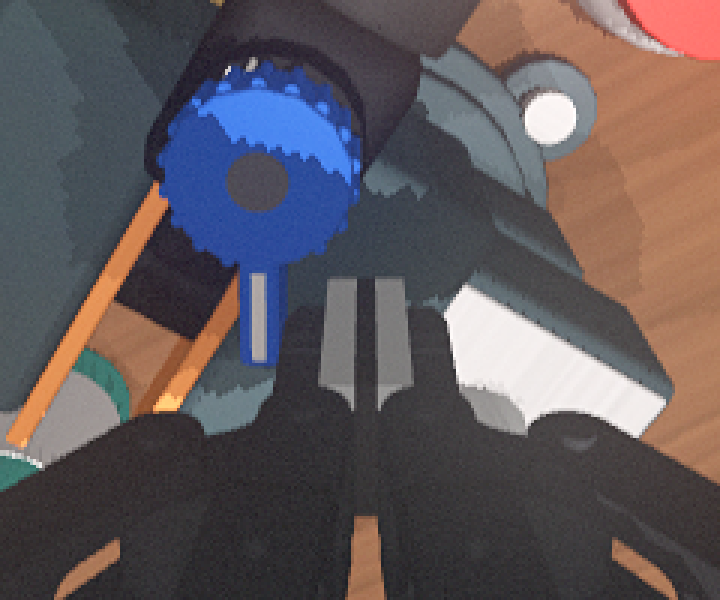

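No contact yet. The tab is left of the finger in the crop, with its edge at x≈287 and the fingertip at x≈325. I'll start the clockwise arc.

>>> play_rows([
  [[-0.017, -0.035, 0, 0.0333], [-0.03, -0.072, 0, 0.0667], [-0.039, -0.11, 0, 0.1], [-0.044, -0.148, 0, 0.1333], [-0.045, -0.187, 0, 0.1667]],
])

```text
t: 4.7
ee_pos: [0.5921, -0.0178, 0.1818]
eef_rot: [1.594, 2.704, 0.007]
wrist_force: [5.5, 4.2, -2.1]
finger_gap: -0.0001
finger_force: 3.6
```

>>> play_rows([
  [[-0.017, -0.035, 0, 0.0333], [-0.03, -0.072, 0, 0.0667], [-0.039, -0.11, 0, 0.1], [-0.044, -0.148, 0, 0.1333], [-0.045, -0.187, 0, 0.1667]],
])

```text
t: 5.2
ee_pos: [0.5769, -0.0322, 0.1815]
eef_rot: [2.241, 2.2, 0.002]
wrist_force: [0.4, -0.1, -0.1]
finger_gap: 0.0004
finger_force: 0.1
```

```bash
cat > look.py <<'E'
import subprocess
from station import arm, grab_frame
from m2 import *
exec(open("st.py").read())
f=grab_frame("wrist");V=np.linalg.inv(T@f["T_tool_cam"])
q=V@[.559,-.0002,.18,1];q=f["K"]@[q[0],-q[1],-q[2]];u,v=(q[:2]/q[2]).astype(int);print(u,v)
b=(max(u-80,0),max(v-80,0),u+80,v+80);F=feat(f,b);print(F)
d=plane(ray(f,F[2],T),.18)-[.559,-.0002,.18];a=np.degrees(np.arctan2(d[1],d[0]));print("tab",a,np.linalg.norm(d),"clicks",(a+30.7)/20+5)
import glob
cv2.imwrite("pics/L%d.png"%len(glob.glob("pics/L*")),cv2.resize(f["image"][100:300,200:440,::-1],None,fx=3,fy=3,interpolation=cv2.INTER_NEAREST))
E
python3 look.py
```

```text
t 5.2 tcp [ 0.57685692 -0.03221954  0.181543  ] psi 88.94956263995276 fingerang -91.05043736004724 rad 0.0316867908715492 tan 0.0184409192431192 zrel 0.01754300110710244 j7 0.20537263969119807 F [ 0.40502894 -0.12613963 -0.13162027] [-0.01194125 -0.07069331 -0.01720691]
284 210Traceback (most recent call last):
  File "look.py", line 7, in <module>
    b=(max(u-80,0),max(v-80,0),u+80,v+80);F=feat(f,b);print(F)
                                            ~~~~^^^^^
  File "m2.py", line 13, in feat
    return ctr,st[i][4],cc[j]+[x0,y0],st[j][4]
               ~~^^^
IndexError: index 16 is out of bounds for axis 0 with size 13
```

```bash
cat > look.py <<'E'
from station import arm, grab_frame
from h import *
import glob
exec(open("st.py").read())
f=grab_frame("wrist");C=np.array([.559,-.0002,.18])
h=cv2.cvtColor(f["image"],cv2.COLOR_RGB2HSV)
V=np.linalg.inv(T@f["T_tool_cam"]);q=V@[*C,1];q=f["K"]@[q[0],-q[1],-q[2]];u,v=(q[:2]/q[2]).astype(int)
b=cv2.inRange(h,(100,110,40),(125,255,255))
P=[]
for y in range(max(v-90,0),min(v+90,400)):
  for x in range(u-90,u+90):
    if b[y,x]:
      d=(plane(ray(f,(x,y),T),.18)-C)[:2];r=np.hypot(*d)
      if .022<r<.034:P.append(d)
m=np.mean(P,0);a=np.degrees(np.arctan2(m[1],m[0]));a=a if a<90 else a-360
print(len(P),"tab",a,np.hypot(*m),"clicks",(a+30.7)/20+5)
cv2.imwrite("pics/L%d.png"%len(glob.glob("pics/L*")),cv2.resize(f["image"][100:300,200:440,::-1],None,fx=3,fy=3,interpolation=cv2.INTER_NEAREST))
E
python3 look.py
```

```text
t 5.25 tcp [ 0.57586298 -0.03288743  0.18134814] psi 88.75801831627342 fingerang -91.24198168372658 rad 0.03231424970678938 tan 0.017567520282948113 zrel 0.01734814154657799 j7 0.2031824205345718 F [-0.02394027  0.1414659  -0.35010772] [ 0.00967389 -0.00088679  0.01465136]
192 tab -90.39862790945648 0.026571270642516506 clicks 2.015068604527176
```

>>> play_rows([
  [[-0.017, -0.035, 0, 0.0333], [-0.03, -0.072, 0, 0.0667], [-0.039, -0.11, 0, 0.1], [-0.044, -0.148, 0, 0.1333], [-0.045, -0.187, 0, 0.1667]],
])

```text
t: 5.8
ee_pos: [0.5591, -0.0371, 0.1818]
eef_rot: [2.731, 1.547, 0.005]
wrist_force: [3.4, -1.0, -1.3]
finger_gap: -0.0002
finger_force: 1.7
```

```bash
python3 look.py
```

```text
t 5.8 tcp [ 0.55906256 -0.03712599  0.18178993] psi 59.06137450656613 fingerang -120.93862549343388 rad 0.031639940685298434 tan 0.01903803282204539 zrel 0.017789926392882183 j7 -0.25064764031184 F [ 3.36455223 -1.0281671  -1.34506452] [-0.11334355 -0.68361584 -0.04118771]
172 tab -117.21309871051542 0.02688352637534011 clicks 0.6743450644742293
```

>>> play_rows([
  [[-0.012, -0.023, 0, 0.0222], [-0.021, -0.047, 0, 0.0444], [-0.021, -0.047, 0, 0.0444], [-0.021, -0.047, 0, 0.0444], [-0.021, -0.047, 0, 0.0444]],
])

```text
t: 6.35
ee_pos: [0.5524, -0.0362, 0.1812]
eef_rot: [-2.832, -1.36, 0.0]
wrist_force: [0.5, 1.3, 0.6]
finger_gap: -0.0004
finger_force: 0.0
```

```bash
python3 look.py
```

```text
t 6.35 tcp [ 0.55237288 -0.03622848  0.18123898] psi 51.29055068610149 fingerang -128.70944931389852 rad 0.03225841350923571 tan 0.01735985330521025 zrel 0.01723898252712719 j7 -0.3716428583941933 F [0.54966046 1.31343706 0.5682555 ] [-6.00458076e-05  3.19068722e-03  5.21821610e-03]
209 tab -131.3937710078035 0.027599340958709903 clicks -0.034688550390175266
```

View pics/L2.png

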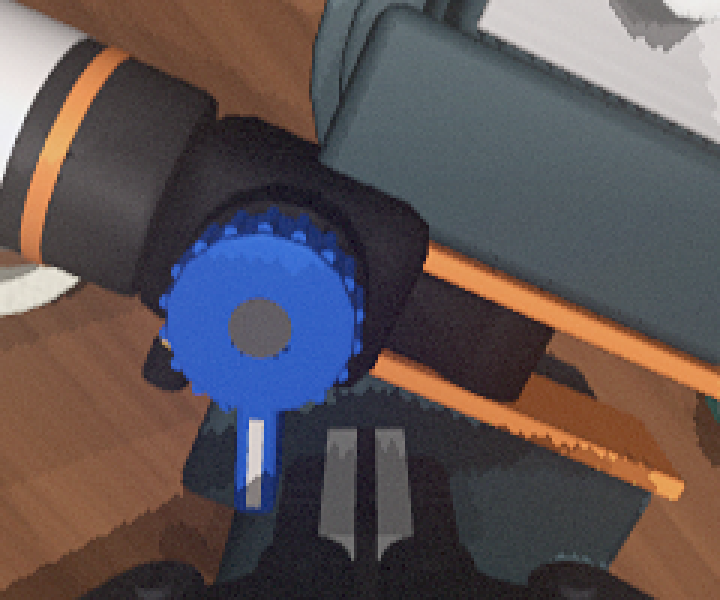

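The crop shows the tab against its stop at about -131°, which is click 0, with the finger free to its right. I'll back off, lift, cross over and come down on the other side.

>>> play_rows([
  [[0, 0.05, 0, 0], [0, 0.05, -0.2, 0.011], [0, 0.05, -0.38, 0.011], [0, 0.05, -0.38, 0.011]],
])

```text
t: 6.8
ee_pos: [0.558, -0.0402, 0.2214]
eef_rot: [2.855, 1.307, 0.007]
wrist_force: [0.3, 0.5, 0.6]
finger_gap: 0.0001
finger_force: 0.0
```

>>> play_rows([
  [[0, -0.25, 0, 0], [0, -0.48, 0, 0], [0, -0.48, 0, 0], [0, -0.48, 0, 0]],
])

```text
t: 7.2
ee_pos: [0.5199, -0.0079, 0.2189]
eef_rot: [-2.856, -1.309, 0.0]
wrist_force: [0.4, -1.0, -0.1]
finger_gap: -0.0002
finger_force: 0.0
```

```bash
python3 look.py
```

```text
t 7.2 tcp [ 0.51990159 -0.00794918  0.21893203] psi 49.24930431854559 fingerang -130.7506956814544 rad 0.031392673000099625 tan -0.02456085092773301 zrel 0.05493202914286183 j7 -0.526180624092644 F [ 0.4275784  -0.98608955 -0.14472876] [-0.06375377 -0.00546549  0.03019767]
155 tab -135.0883573171249 0.027550377330571713 clicks -0.21941786585624445
```

>>> play_rows([
  [[0, 0, 0.25, 0], [0, 0, 0.37, 0], [0, 0.03, 0.37, 0], [0, 0.06, 0.37, 0], [0, 0.06, 0.37, 0]],
])

```text
t: 7.75
ee_pos: [0.5253, -0.0127, 0.1829]
eef_rot: [2.857, 1.306, 0.002]
wrist_force: [-0.4, -0.1, 1.2]
finger_gap: -0.0
finger_force: 0.0
```

```bash
python3 look.py
```

```text
t 7.75 tcp [ 0.52533186 -0.01274691  0.18293176] psi 49.127669648821296 fingerang -130.8723303511787 rad 0.03151920285617652 tan -0.017248432098405278 zrel 0.018931764591253036 j7 -0.4710089463869741 F [-0.38128865 -0.08986655  1.19262078] [-0.05163841  0.00179058 -0.00422255]
184 tab -133.26600419651075 0.02688833274225769 clicks -0.1283002098255377
```

>>> play_rows([
  [[-0.017, 0.035, 0, -0.0333], [-0.03, 0.072, 0, -0.0667], [-0.039, 0.11, 0, -0.1], [-0.044, 0.148, 0, -0.1333], [-0.045, 0.187, 0, -0.1667]],
])

```text
t: 8.3
ee_pos: [0.5341, -0.0271, 0.1825]
eef_rot: [-2.413, -2.005, 0.003]
wrist_force: [-3.2, 0.6, 1.4]
finger_gap: -0.0001
finger_force: 1.7
```

```bash
python3 look.py
```

```text
t 8.3 tcp [ 0.53413727 -0.02714728  0.18250427] psi 79.45293815010771 fingerang -100.54706184989229 rad 0.031042953917818195 tan -0.019510153421320016 zrel 0.018504273424821388 j7 0.033883624809737396 F [-3.22875083  0.5990247   1.35809175] [ 0.08317865  0.59675943 -0.01108413]
168 tab -109.21306376197478 0.026638702629821525 clicks 1.0743468119012611
```

>>> play_rows([
  [[-0.017, 0.035, 0, -0.0333], [-0.03, 0.072, 0, -0.0667], [-0.039, 0.11, 0, -0.1], [-0.039, 0.11, 0, -0.1]],
])

```text
t: 8.75
ee_pos: [0.5461, -0.0338, 0.1828]
eef_rot: [2.08, 2.354, 0.002]
wrist_force: [-1.0, -0.2, -0.2]
finger_gap: 0.0001
finger_force: 0.2
```

```bash
python3 look.py
```

```text
t 8.75 tcp [ 0.54607725 -0.0337648   0.18280461] psi 97.07889807844586 fingerang -82.92110192155414 rad 0.031716402120290366 tan -0.016960640828822496 zrel 0.01880460558537389 j7 0.32552280591531874 F [-0.98240392 -0.15440296 -0.15100039] [-0.02171478  0.16485193  0.01763499]
165 tab -85.99895660299585 0.026433673195559462 clicks 2.2350521698502077
```

>>> play_rows([
  [[-0.017, 0.035, 0, -0.0333], [-0.03, 0.072, 0, -0.0667], [-0.03, 0.072, 0, -0.0667], [-0.03, 0.072, 0, -0.0667]],
])

```text
t: 9.2
ee_pos: [0.5534, -0.0358, 0.1826]
eef_rot: [1.824, 2.557, 0.001]
wrist_force: [-0.0, -1.3, 2.3]
finger_gap: 0.0003
finger_force: 0.6
```

```bash
python3 look.py
```

```text
t 9.2 tcp [ 0.55344997 -0.03575922  0.18258822] psi 108.97540688614957 fingerang -71.02459311385043 rad 0.03182220519066787 tan -0.016810947078122203 zrel 0.018588219708410653 j7 0.5185215474379704 F [-0.0392588  -1.28754235  2.26002688] [-0.06274401  0.11149178  0.03190268]
182 tab -73.19984865403727 0.026358407586201057 clicks 2.8750075672981366
```

>>> play_rows([
  [[-0.012, 0.023, 0, -0.0222], [-0.021, 0.047, 0, -0.0444], [-0.03, 0.072, 0, -0.0667], [-0.03, 0.072, 0, -0.0667], [-0.03, 0.072, 0, -0.0667]],
])

```text
t: 9.75
ee_pos: [0.5611, -0.0358, 0.1823]
eef_rot: [1.545, 2.735, 0.001]
wrist_force: [-0.3, -0.4, -0.3]
finger_gap: -0.0
finger_force: 0.0
```

```bash
python3 look.py
```

```text
t 9.75 tcp [ 0.56113877 -0.03584841  0.18231693] psi 121.05805635356417 fingerang -58.94194364643583 rad 0.03164143960257582 tan -0.016559079173681546 zrel 0.018316931457355606 j7 0.7113409281410857 F [-0.29711105 -0.43095525 -0.32574431] [-0.02276301 -0.00689271 -0.02717324]
196 tab -61.15776548348188 0.02618199964664469 clicks 3.477111725825906
```

>>> play_rows([
  [[-0.006, 0.012, 0, -0.0111], [-0.012, 0.023, 0, -0.0222], [-0.012, 0.023, 0, -0.0222], [-0.012, 0.023, 0, -0.0222]],
])

```text
t: 10.2
ee_pos: [0.5636, -0.0358, 0.1823]
eef_rot: [1.448, 2.788, 0.0]
wrist_force: [0.6, 0.6, -0.1]
finger_gap: 0.0003
finger_force: 0.0
```

```bash
python3 look.py
```

```text
t 10.2 tcp [ 0.56356582 -0.03580647  0.18227926] psi 125.11975211100373 fingerang -54.880247888996266 rad 0.03175101861224243 tan -0.016749331330485884 zrel 0.018279260145168313 j7 0.7756016323164168 F [ 0.60738193  0.62512639 -0.05334888] [ 0.04469926 -0.04136949 -0.01056929]
231 tab -57.404787619347125 0.02628653302328308 clicks 3.6647606190326436
```

```bash
ls pics | tr '\n' ' '; cp $(ls -t pics/L*|head -1) pics/last.png
```

```text
L0.png L1.png L2.png L3.png L4.png L5.png L6.png L7.png L8.png L9.png c1.png scene0.png top0.png w1.png w2.png w3.png wrist0.png
```

View pics/last.png

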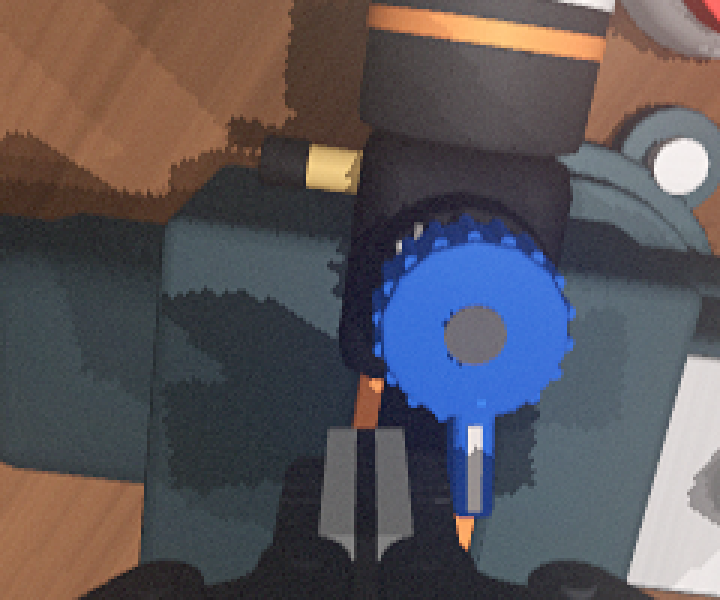

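The crop shows the finger left of the tab, with the tab pointing nearly straight down the image. The tab's side face biases the mask angle, so I'll measure from the white line and the screw instead.

```bash
cat > line.py <<'E'
from station import arm, grab_frame
from h import *
exec(open("st.py").read())
f=grab_frame("wrist");C=np.array([.559,-.0002,.18]);h=cv2.cvtColor(f["image"],cv2.COLOR_RGB2HSV)
V=np.linalg.inv(T@f["T_tool_cam"]);q=V@[*C,1];q=f["K"]@[q[0],-q[1],-q[2]];u,v=(q[:2]/q[2]).astype(int)
bl=cv2.inRange(h,(100,110,40),(125,255,255));n,l,st,cc=cv2.connectedComponentsWithStats(bl[v-50:v+70,u-70:u+70]);b=(l==1+np.argmax(st[1:,4])).astype(np.uint8)
cl=cv2.morphologyEx(b,cv2.MORPH_CLOSE,np.ones((5,5)))
cs,_=cv2.findContours(cl,cv2.RETR_EXTERNAL,cv2.CHAIN_APPROX_NONE);fill=np.zeros_like(b);cv2.drawContours(fill,cs,-1,1,-1)
S=h[v-50:v+70,u-70:u+70]
hole=(fill>0)&(S[...,1]<90)
D=np.array([(plane(ray(f,(x+u-70,y+v-50),T),.18)-C)[:2] for y,x in np.argwhere(hole)]);r=np.hypot(*D.T)
s0=D[r<.009].mean(0);L=D[(r>.018)&(r<.036)];m=L.mean(0)
a=np.degrees(np.arctan2(*(m-s0)[::-1]));a2=np.degrees(np.arctan2(*m[::-1]))
print("screw off",s0,len(L),"tab",a,a2,"clicks",(a+30.7)/20+5)
E
python3 line.py
```

```text
t 10.25 tcp [ 0.56353707 -0.03580579  0.18227942] psi 125.13201291487736 fingerang -54.867987085122635 rad 0.03173033666797928 tan -0.016779246742970735 zrel 0.01827942168042304 j7 0.7758232442189561 F [-0.25324704 -0.11412877 -0.57756856] [-0.05018731  0.01500179  0.02359043]
screw off [ 4.44511789e-05 -2.31441183e-04] 145 tab -55.356314470338546 -55.59706212670223 clicks 3.7671842764830727
```

>>> play_rows([
  [[0, -0.05, 0, 0], [0, -0.08, 0, 0], [0, -0.08, 0, 0], [0, -0.08, 0, 0], [0, -0.08, 0, 0]],
])

```text
t: 10.8
ee_pos: [0.5571, -0.0404, 0.1823]
eef_rot: [1.446, 2.789, 0.0]
wrist_force: [-0.3, -0.5, -0.6]
finger_gap: -0.0002
finger_force: 0.0
```

```bash
python3 line.py;python3 look.py
```

```text
t 10.8 tcp [ 0.55710987 -0.04044865  0.18230726] psi 125.1944199787402 fingerang -54.8055800212598 rad 0.03180185031567755 tan -0.024742036565103424 zrel 0.018307255214502327 j7 0.7834436498167594 F [-0.31980543 -0.50140133 -0.60953914] [ 0.0114867  -0.02616854 -0.06038368]
screw off [-5.40493200e-07 -2.44144722e-04] 159 tab -58.890790552337336 -59.21572761234696 clicks 3.5904604723831333
t 10.85 tcp [ 0.55714025 -0.04043668  0.18229638] psi 125.198013135225 fingerang -54.801986864775 rad 0.03180803272202912 tan -0.02471230215481039 zrel 0.01829638170130532 j7 0.7834453663246354 F [-0.23062888  0.28279702 -0.54656639] [-0.0202267   0.0032766   0.03076148]
276 tab -63.98609265027785 0.024373634539468524 clicks 3.3356953674861076
```

>>> play_rows([
  [[0, -0.02, -0.3, 0], [0, -0.02, -0.6, 0], [-0.1, -0.02, -0.9, 0], [-0.1, -0.02, -0.9, 0], [-0.1, -0.02, -0.9, 0]],
])

```text
t: 11.4
ee_pos: [0.5613, -0.0499, 0.2726]
eef_rot: [1.446, 2.788, 0.001]
wrist_force: [0.2, 0.3, -0.1]
finger_gap: 0.0003
finger_force: 0.0
```

```bash
python3 line.py;python3 look.py; cp $(ls -t pics/L*|head -1) pics/last2.png
```

```text
t 11.4 tcp [ 0.56133405 -0.04991811  0.27259569] psi 125.1796684220838 fingerang -54.82033157791621 rad 0.041981811608059645 tan -0.026736968320636628 zrel 0.10859569151504458 j7 0.7562877005631256 F [ 0.18713471  0.3219504  -0.13204492] [ 0.00938272  0.01149515 -0.00396457]
screw off [-4.20870455e-07 -3.60832881e-04] 51 tab -53.070190549482255 -53.56228322517871 clicks 3.881490472525887
t 11.45 tcp [ 0.56064445 -0.04954343  0.2715473 ] psi 125.20618650998796 fingerang -54.79381349001204 rad 0.041265721981692434 tan -0.027103847541450673 zrel 0.10754730129149556 j7 0.7562959924246033 F [-0.26869452 -0.20689701 -0.39958227] [-0.01471173  0.03941062  0.0274467 ]
94 tab -56.33950341833327 0.027194415121547376 clicks 3.7180248290833364
```

View pics/last2.png

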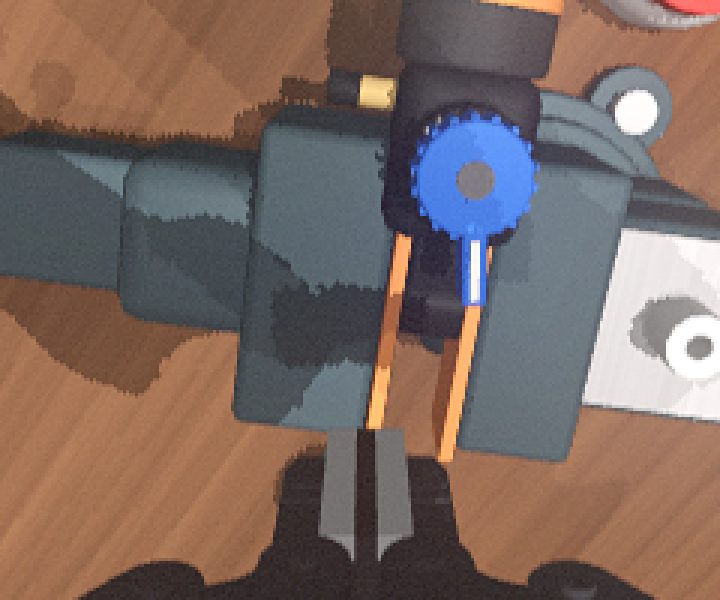

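The tab is free and at rest near -53°, which is about 80° from the closed position. In the last crop it sits about 10° off the jaw direction, as the fourth click should (280° in the vise frame). The hand is clear, so I'll hand the job in.

```bash
python3 -c "
from station import arm
print(arm.close_job())"
```

```text
the job is handed in; nothing more can be done
None
```

I turned the blue dial clockwise to its closed stop, then back anticlockwise to its fourth click (tab about 80° from closed in the last view), took the hand clear and handed the job in; no verdict came back.

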